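# Slide a lantern panel under the jig's spring clip

### The job

Load the gold-dotted white lantern panel into the gluing jig: with one fingertip press the clip's long green thumb plate down and hold it, and with the other fingertip push the panel by its rear batten along the track, under the raised red clip foot, until it is fully home against the end stop. Keep the plate held down until the panel is home, then let go so the clip closes onto the panel. Only press and push: do not pick the panel up, and leave the other things on the table where they are.

Things in the scene. Friction and masses are not known exactly. Their poses are not given: they have to be found in the camera images.
- jig: Wooden gluing jig fixed to the table, board 250 x 160 x 12 thick. Origin: on the table under the track's centre line; the board spans x -160 to +90, y -55 to +105. Its x axis is the push direction (toward the end stop), y points to the thumb plate's side, z up. Two aluminium guide rails 6 wide and 8 high stand on the board at y = -37 and +37 (68 between them), from x -147 to +57. A row of steel hinge parts for the clip runs along y = +50, at most 28 above the table.
- end_stop (a point): Centre of the foot of the end stop's face, at jig x +70, y 0, z 12 (board surface). The stop is an aluminium bar 80 wide, 12 high. At home the panel's front edge touches this face, and the panel's origin is then at jig x +25, its rear face at jig x -20.
- panel: Loose flat panel, white with gold dots, 90 (x) x 64 (y) x 8 thick, about 60 g, lying on the board between the rails. Origin: centre of its underside; its x axis points to the end stop. A wooden batten 10 (x) x 64 (y) stands on its rear edge, rising to 24 above the underside (36 above the table); its rear face is at panel x -45. The start is 60 to 80 short of home.
- thumb_plate (a point): Centre of the top of the clip's green thumb plate, 140 long (jig x -140 to 0) and 38 wide (jig y +60 to +98). The long plate lets a fingertip slide along it while staying pressed. Released it slopes up outward at 0.30 rad (outer edge 32 above the table); fully pressed it is level with its top 18 above the table. This point is at jig x -70, about y +79.
- clip_foot (a point): Centre of the underside of the red clip foot, 28 (jig x +22 to +50) x 10 wide, on the track's centre line. Released with no panel it hangs 14 above the table (2 above the board) and blocks the panel; with the plate fully pressed it rises to about 28. The steel arm that carries it crosses from the hinge at the same jig x, top 34 above the table when released, about 49 when pressed.
- clip (a joint): Clip angle in rad about an axis along jig x at jig y +50, 22 above the table: 0 fully closed, 0.30 plate fully down (stop), about 0.12 when the foot rests on the panel. The panel passes above about 0.15. The spring needs about 5 N on the middle of the plate for 0.18, 8 to 11 N fully down, and closes the clip when released.
- spool: Bystander, to be left alone: gold ribbon reel with cardboard flanges, diameter 60, height 38; origin at the centre of its underside.
- pot: Bystander, to be left alone: white glue pot with orange screw lid, diameter 54, height 55; origin at the centre of its underside.
- tape: Bystander, to be left alone: clear-plastic tape ring lying flat, outer diameter 60, height 24; origin at the centre of its underside.
- carton: Bystander, to be left alone: upright blue carton, 45 x 65 x 110 high; origin at the centre of its underside.
- tumbler: Bystander, to be left alone: glass tumbler, rim diameter 72, height 110; origin at the centre of its underside.
- scissors: Bystander, to be left alone: scissors with orange handles lying flat, about 150 long, under 10 high; origin at the pivot.
- star: Bystander, to be left alone: small plywood star lying flat, about 65 across, 6 thick; origin at the centre of its underside.
Not all that is in view belongs to the job. What is shaped like the panel but pink is not meant.

How it is judged:
By the outcome, as a careful person would: the job done as asked, in the order asked, and still so for the second after the job is handed in, with the robot touching nothing.
It also fails if it takes over 35 s, if anything falls off the work surface, if the arm or the gripper's body presses on something with over 40 N, if the wrist force passes 120 N, or if a joint passes its speed limit or range.

### The arm

A 6-joint arm with a two-finger parallel gripper is mounted at the origin on the work surface. World frame = base frame: x ahead of the robot, y to its left, z up, the work surface at z = 0. Lengths are in m, angles in rad, forces in N, time in s.
With the tool pointing down it reaches from about 0.35 to 0.775 m from the base axis. Payload 7.3 kg.
Tool frame: the origin (TCP) lies between the finger pads; the fingertips stand 14 mm ahead of it and the grasp point (between the pads) lies 5 mm behind it; z points along the fingers, y is the direction in which the jaws open and shut (so a half turn about z gives the same grasp; the last joint's range is limited). The gripper opens to 92 mm and grips with 3 to 60 N. Pads are 19 mm wide; open, the fingers measure 130 mm over their backs; the gripper's body (75 mm by 190 mm) begins 47 mm behind the grasp point.
Start: joints at [-1.463, 0.342, 1.524, -0, 1.275, -0.146], TCP at [0.132, -0.508, 0.241] pointing down, gripper open.
Joint ranges: [-2.53, 2.53], [-0.77, 2.02], [0.04, 2.7], [-1, 4.14], [0.28, 2.66], [-3.11, 3.11]. Speed limits (rad/s): [2.57, 2.57, 3.14, 3.14, 3.14, 3.14].

### API

Orientations are given as [roll, pitch, yaw] about the fixed x, y, z axes, in that order (R = Rz(yaw) Ry(pitch) Rx(roll)).
In Python, from cell import robot gives the robot as it stands.
- The arm moves only by the shell command python3 -m creep 'ROWS' [FORCE]. ROWS is JSON, a list that holds one entry, the list of rows, each a list of 7 numbers: the shift along the tool's x, y, z in cm, then the turn, a rotation vector about the tool's x, y, z in degrees, then the gripper command: -1 is shut, 1 is fully open, values between are in proportion. In form: [[[tx, ty, tz, wx, wy, wz, gripper], ...]]. A call has 1 to 8 rows; each row is the pose to reach, as a shift and turn from the pose measured when the call began, along the tool's axes at that moment; what a row does not reach only later rows make up. A row lasts 1/10 s, in which the tool goes at most 50 mm and 8.59 degrees, less where a joint would pass 70% of its speed; a pose out of reach is approached as far as the arm can. A call with a gripper value outside its range is refused whole. The fingers move at their own pace and stop on an object; FORCE is the grip in N (left out, the last holds). Time passes only in rows, so rows that repeat a pose let the fingers close. It gives the time, the measured TCP pose, the force and the opening at its end, in the units of the state.
- robot.observe(): the state, without advancing time (a new reading comes with each control period).
- robot.read_camera(name): name is "side" or "top" or "wrist"; returns the picture (384x512x3 uint8, red, green, blue); there is no depth.
- robot.camera_params(name): a dict with "camera_matrix" (3x3 intrinsics, pixels), "R" (3x3) and "t" (3): a world point X has camera coordinates R X + t. Camera axes: x right, y down, z forward; pixel columns grow to the right and rows downward; lengths in m; the calibration is good to about 2 mm. A picture is of the moment at which its call begins: read the wrist's pose just before it. camera_params takes no time and is no camera call; for the wrist camera it gives the pose at the moment of the call.
- robot.hand_in(): hands the job in, once; it reports no verdict.
Trained networks look in the newest picture that a camera, given by its name, has taken for a name from the list of things; names that differ only in an ending like _2 or _b are one class to them, and where a whole thing is asked for, a point or a joint stands for the part that bears it (a point fixed in the world has none). Each returns a list of dicts, best first, with "score" (0 to 1); they miss things now and then, are a little off and sometimes report something else, mostly with a low value. They report only what shows in the picture. A call takes as long as a camera call. They do not tell look-alikes from the thing itself.
- robot.look_for(camera, label): "centre" ([x, y, z] in m, in the coordinates of the camera as it stood for that picture, good to about 4 mm: the middle of the surface that is visible of it).
- robot.masks_of(camera, label): "mask" (384x512 bool, what is visible of it).
The state is a dict: "time": time; "qpos": joint angles; "qvel": joint speeds; "joint_efforts": joint torques, N m; "tool_pos": TCP position; "tool_rot": TCP orientation; "contact_force": force on the tool from outside, world axes, zero at the start; "torque": the same for the moment, N m; "opening": finger opening in m.
Only numpy, scipy, OpenCV 4.12 (cv2) and the standard library are available. Lean on these libraries where they do the work, as an engineer would, in place of code of your own. Each camera call takes 0.05 s, during which the arm holds its last target.

## Working session

There is one attempt and no reset: what is moved stays moved. The work goes in short steps, Python scripts to look and compute and a shell command to move; the robot and the scene stay as the last step left them, time stands still between calls to the robot, and variables do not carry over. Pictures are saved under pics/ and viewed, and the job is handed in when it is done.

```bash
ls; mkdir -p pics; python3 - <<'E'
from cell import robot
import cv2
s=robot.observe();print(s)
for c in ("top","side","wrist"):
    im=robot.read_camera(c);cv2.imwrite(f"pics/{c}0.png",im[:,:,::-1])
    p=robot.camera_params(c);print(c,p)
E
```

```text
pics
{'time': 0.0, 'qpos': array([-1.46298961e+00,  3.42726643e-01,  1.52502747e+00, -7.86365971e-05,
        1.27536599e+00, -1.46016777e-01]), 'qvel': array([ 1.83179006e-03, -1.40504933e-03, -3.10733635e-05,  1.73248658e-03,
        5.14562965e-05, -6.68939168e-05]), 'joint_efforts': array([ 2.95395446e-03, -4.31244206e+01, -2.44215006e+01,  7.19854049e-02,
        5.60346083e-02, -1.53154861e-04]), 'tool_pos': array([ 0.13177989, -0.50779489,  0.24003925]), 'tool_rot': array([-3.14007052e+00, -1.47846842e-04,  2.53846329e-01]), 'contact_force': array([-0.3019845 , -0.47152484,  0.63716441]), 'torque': array([-0.00301563, -0.00981493, -0.00551089]), 'opening': 0.0917283281024127}
top {'camera_matrix': array([[372.11189061,   0.        , 253.83053029],
       [  0.        , 372.11189061, 192.60055651],
       [  0.        ,   0.        ,   1.        ]]), 'R': array([[-0.01663411, -0.99985334, -0.00407379],
       [-0.98569122,  0.01708175, -0.16769324],
       [ 0.16773824,  0.00122607, -0.98583081]]), 't': array([0.03616919, 0.60234489, 0.83731537])}
side {'camera_matrix': array([[486.01304979,   0.        , 258.1257663 ],
       [  0.        , 486.01304979, 185.10460253],
       [  0.        ,   0.        ,   1.        ]]), 'R': array([[-0.65671057, -0.75414094, -0.00163384],
       [-0.48071276,  0.42027495, -0.76960003],
       [ 0.58107355, -0.50461907, -0.63852417]]), 't': array([0.40773844, 0.31354169, 0.80413442])}
wrist {'camera_matrix': array([[293.71714442,   0.        , 250.90722283],
       [  0.        , 293.71714442, 191.66787968],
       [  0.        ,   0.        ,   1.        ]]), 'R': array([[ 0.25258476, -0.96757417, -0.00107571],
       [-0.92423833, -0.24160066,  0.29565626],
       [-0.28632926, -0.07368405, -0.95529379]]), 't': array([-0.52485945, -0.03794295,  0.39081311])}
```

View pics/top0.png

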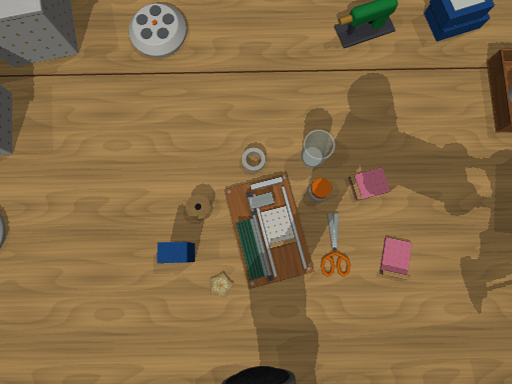

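View pics/side0.png

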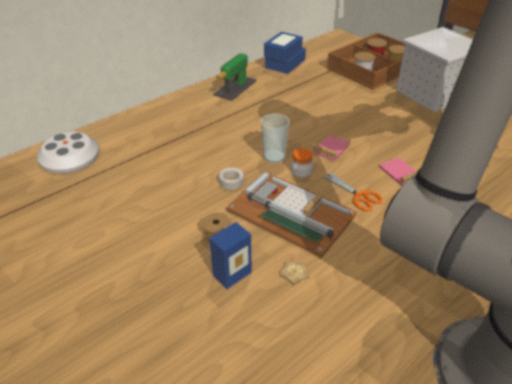

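```bash
python3 - <<'E'
import cv2
t=cv2.imread("pics/top0.png");cv2.imwrite("pics/top0c.png",cv2.resize(t[165:295,210:330],None,fx=4.6,fy=4.6,interpolation=cv2.INTER_CUBIC))
t=cv2.imread("pics/side0.png");cv2.imwrite("pics/side0c.png",cv2.resize(t[165:255,220:360],None,fx=5.5,fy=5.5,interpolation=cv2.INTER_CUBIC))
E
```

```text
(no output)
```

View pics/top0c.png

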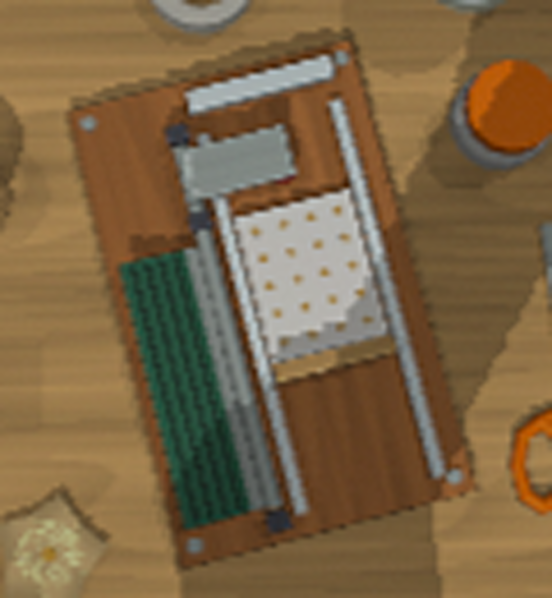

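View pics/side0c.png

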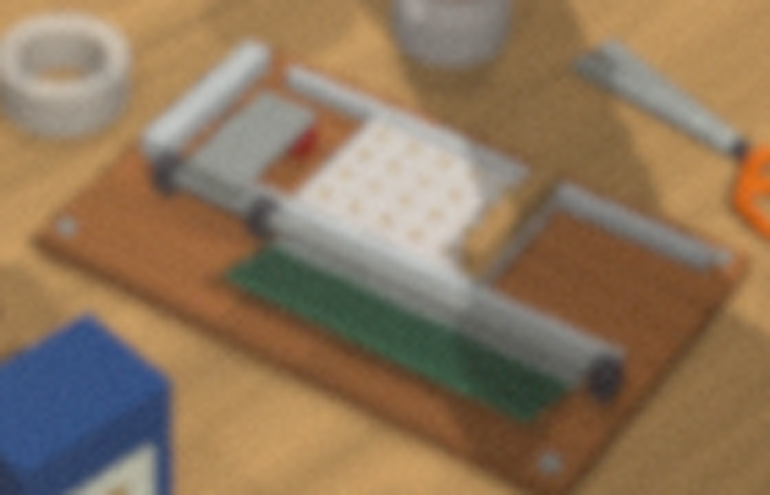

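```bash
python3 - <<'E'
from cell import robot
import numpy as np
for c in ("top","side"):
    p=robot.camera_params(c)
    for l in ("jig","panel","thumb_plate","clip_foot","end_stop"):
        try:
            for d in robot.look_for(c,l)[:3]:
                print(c,l,round(d["score"],2),(p["R"].T@(np.array(d["centre"])-p["t"])).round(4))
        except Exception as e: print(c,l,e)
E
```

```text
top jig 0.77 [0.5074 0.0027 0.0148]
top panel 0.87 [ 0.4448 -0.3121  0.0057]
top panel 0.81 [ 0.6351 -0.2614  0.0095]
top panel 0.75 [ 0.5225 -0.0295  0.0192]
top thumb_plate 0.59 [0.4859 0.0242 0.0265]
top clip_foot 0.68 [0.4881 0.0297 0.0288]
top end_stop 0.93 [0.508  0.0045 0.0146]
side jig 0.66 [0.4845 0.0203 0.0174]
side jig 0.42 [0.4868 0.0267 0.028 ]
side panel 0.71 [ 0.6183 -0.2587  0.0096]
side panel 0.68 [0.4919 0.0307 0.027 ]
side panel 0.59 [ 0.5149 -0.0299  0.0183]
side thumb_plate 0.64 [0.4887 0.0246 0.0258]
side clip_foot 0.95 [0.4911 0.0302 0.0265]
side end_stop 0.89 [0.481  0.0199 0.01  ]
```

```bash
cat > h.py <<'E'
import numpy as np
def proj(p,X):
    c=p["R"]@np.asarray(X).T+p["t"][:,None]; u=p["camera_matrix"]@c; return (u[:2]/u[2]).T
def jw(J,pts):
    x,y,a=J; pts=np.atleast_2d(pts)/1000.
    c,s=np.cos(a),np.sin(a)
    return np.c_[x+c*pts[:,0]-s*pts[:,1], y+s*pts[:,0]+c*pts[:,1], pts[:,2]]
E
python3 - <<'E'
from cell import robot
from h import *
from scipy.optimize import least_squares
import cv2
# jig pts
T=[((90,105,12),(72,112)),((90,-55,12),(352,40)),((-160,-55,12),(470,488)),((-160,105,12),(184,562)),
 ((57,-37,20),(337,100)),((-147,-37,20),(437,476)),((-147,37,20),(300,513))]
S=[((90,105,12),(35,240)),((-160,-55,12),(745,258))]
pt,ps=robot.camera_params("top"),robot.camera_params("side")
Tp=np.array([t[0] for t in T]);Tu=(np.array([t[1] for t in T])+.5)/4.6-.5+[210,165]
Sp=np.array([t[0] for t in S]);Su=(np.array([t[1] for t in S])+.5)/5.5-.5+[220,165]
ft=lambda J:proj(pt,jw(J,Tp))-Tu
fs=lambda J:proj(ps,jw(J,Sp))-Su
r1=least_squares(lambda J:ft(J).ravel(),[.52,0,0]);r=least_squares(lambda J:np.r_[ft(J),fs(J)].ravel(),[.52,0,0])
print(r1.x,r.x);print(ft(r.x).round(1),fs(r.x).round(1))
J=r.x;np.save("J.npy",J)
im={}
for n,p,o,f in(("top",pt,(210,165),4.6),("side",ps,(220,165),5.5)):
    im=cv2.imread(f"pics/{n}0c.png")
    for poly,col in(([(90,105,12),(90,-55,12),(-160,-55,12),(-160,105,12)],(0,255,255)),([(-140,60.,20),(0,60,20),(0,97,32),(-140,97,32)],(255,0,255)),
      ([(22,5,14),(50,5,14),(50,-5,14),(22,-5,14)],(0,0,255)),([(70,40,24),(70,-40,24),(82,-40,24),(82,40,24)],(255,0,0))):
        u=((proj(p,jw(J,poly))-o+.5)*f-.5).astype(int);cv2.polylines(im,[u],True,col,1)
    cv2.imwrite(f"pics/{n}0o.png",im)
E
```

```text
[ 0.55838801 -0.02340776  0.22925101] [ 0.55784166 -0.02275052  0.23281961]
[[-1.2 -0.5]
 [-0.2 -0.3]
 [ 1.3  0.7]
 [-1.1  1.5]
 [-0.2  0.3]
 [ 0.2 -0. ]
 [ 0.  -0.3]] [[-1.1 -2.1]
 [ 1.  -0.9]]
```

View pics/top0o.png

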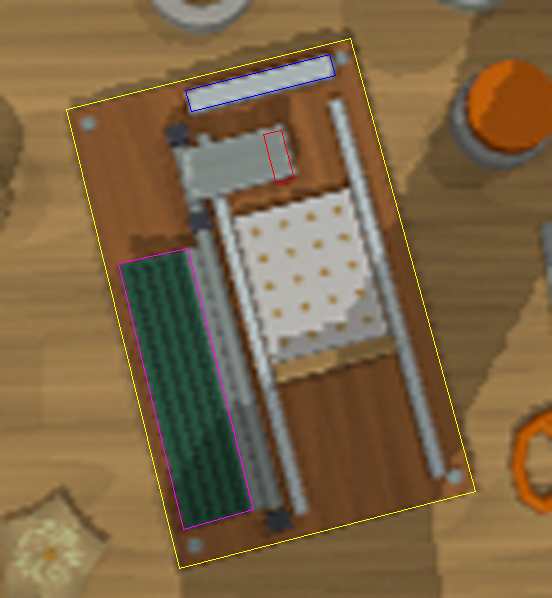

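View pics/side0o.png

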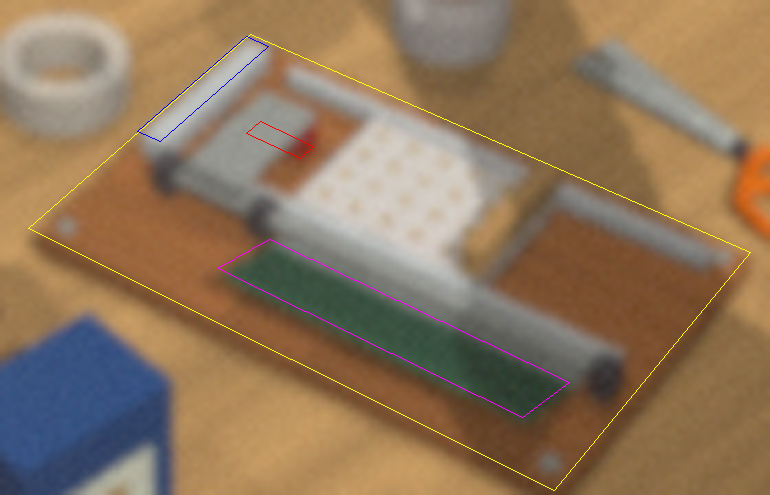

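```bash
cat >> h.py <<'E'
from scipy.spatial.transform import Rotation as Ro
def delta(s,J,jx,jy,tipz):
    "tool-frame shift in cm to put TCP at jig (jx,jy) mm, tips at tipz mm; and yaw turn about tool z deg"
    R=Ro.from_euler('xyz',s['tool_rot']); g=jw(J,[(jx,jy,tipz+14)])[0]
    Rt=Ro.from_euler('xyz',[np.pi,0,J[2]])
    return (R.inv().apply(g-s['tool_pos'])*100).round(2),((R.inv()*Rt).as_rotvec(degrees=True)).round(2)
def where(s,J):
    d=s['tool_pos']-[J[0],J[1],0];c,sn=np.cos(J[2]),np.sin(J[2])
    return np.array([c*d[0]+sn*d[1],-sn*d[0]+c*d[1],d[2]-.014])*1000
E
python3 - <<'E'
from cell import robot
from h import *
J=np.load("J.npy");s=robot.observe()
print(s['time'],delta(s,J,-140,20,190))
p=robot.camera_params("top")
for l in("carton","tumbler"):
    for d in robot.look_for("top",l)[:2]:
        w=p["R"].T@(np.array(d["centre"])-p["t"]);print(l,d["score"],w,where({'tool_pos':w},J))
# batten line ray at z=.012 .. rear bottom edge in top view: batten top rear edge z=36
for u in((277,382),(397,350)):
    px=(np.array(u)+.5)/4.6-.5+[210,165]
    r=p["R"].T@(np.linalg.inv(p["camera_matrix"])@[*px,1]);o=-p["R"].T@p["t"]
    for z in(.012,.036):print(z,where({'tool_pos':o+r*(z-o[2])/r[2]},J))
E
```

```text
0.65 (array([ 39.47, -38.59,   3.67]), array([ 0.01, -0.  ,  1.2 ]))
carton 0.49 [0.48790644 0.02884062 0.02869792] [-56.1451463   66.33478596  14.69792098]
tumbler 0.64 [ 0.71259697 -0.12809347  0.07129832] [ 126.27503534 -138.20622113   57.29831713]
0.012 [-79.70420647  31.34090462  -2.        ]
0.036 [-79.97901309  32.36325179  22.        ]
0.012 [-79.17621672 -34.55146914  -2.        ]
0.036 [-79.46487819 -31.80005627  22.        ]
```

View pics/wrist0.png

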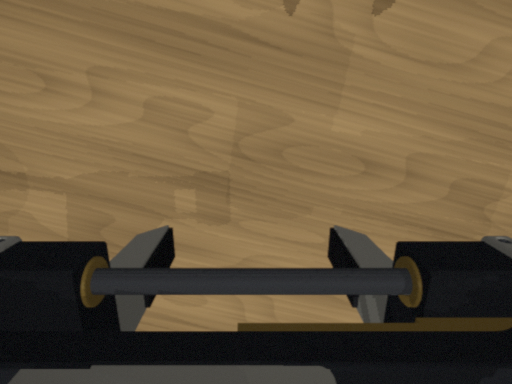

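```bash
python3 - <<'E'
from cell import robot
from h import *
J=np.load("J.npy")
def ray(p,px,z):
    r=p["R"].T@(np.linalg.inv(p["camera_matrix"])@[*px,1]);o=-p["R"].T@p["t"]
    return where({'tool_pos':o+r*(z-o[2])/r[2]},J)[:2].round(0)
p=robot.camera_params("side");
for u in((231,285),(251,269),(213,276)):print(ray(p,u,0))
for u in((252,235),(233,252),(212,241)):print('top',ray(p,u,.11))
p=robot.camera_params("top")
for u in((157,242),(157,263),(187,263),(187,242)):print('t',ray(p,u,.11))
E
python3 -m creep '[[[5,-5,0,0,0,1.2,0.565],[10,-10,0,0,0,1.2,0.565],[15,-15,0,0,0,1.2,0.565],[19,-18.6,0,0,0,1.2,0.565],[23,-22.5,0,0,0,1.2,0.565],[27,-26,0,0,0,1.2,0.565],[30.5,-30,0,0,0,1.2,0.565],[34,-33.4,0,0,0,1.2,0.565]]]' 30
```

```text
[-54. 267.]
[-62. 212.]
[-11. 270.]
top [-72. 220.]
top [-69. 274.]
top [-22. 275.]
t [ -8. 271.]
t [-52. 280.]
t [-68. 217.]
t [-24. 207.]
time: 1.55
tool_pos: [0.3387, -0.1637, 0.2411]
tool_rot: [3.141, -0.001, 0.232]
contact_force: [0.9, -0.4, 0.2]
opening: 0.0719
```

```bash
python3 - <<'E'
from cell import robot
from h import *
J=np.load("J.npy");s=robot.observe()
print(delta(s,J,-140,34,190))
E
```

```text
(array([ 10.57, -12.07,   3.7 ]), array([ 0.06, -0.04, -0.03]))
```

```bash
python3 -m creep '[[[3,-3.5,0,0,0,0,0.565],[6,-7,0,0,0,0,0.565],[9,-10.3,0,0,0,0,0.565],[10.6,-12.1,1.2,0,0,0,0.565],[10.6,-12.1,3.7,0,0,0,0.565],[10.6,-12.1,3.7,0,0,0,0.565]]]'
python3 - <<'E'
from cell import robot
from h import *
import cv2
J=np.load("J.npy");s=robot.observe();print(where(s,J))
p=robot.camera_params("wrist")
im=robot.read_camera("wrist")[:,:,::-1].copy();cv2.imwrite("pics/w1.png",im)
for poly,col in(([(90,105,12),(90,-55,12),(-160,-55,12),(-160,105,12)],(0,255,255)),([(-140,60.,20),(0,60,20),(0,97,32),(-140,97,32)],(255,0,255)),
      ([(57,-37,20),(-147,-37,20)],(255,255,0)),([(57,37,20),(-147,37,20)],(255,255,0)),([(70,40,24),(70,-40,24),(82,-40,24),(82,40,24)],(255,0,0)),([(-80,32,36),(-80,-32,36)],(0,255,0))):
        u=proj(p,jw(J,poly)).round().astype(int);cv2.polylines(im,[u],True,col,1)
cv2.imwrite("pics/w1o.png",cv2.resize(im,None,fx=1.5,fy=1.5))
E
```

```text
time: 2.15
tool_pos: [0.4125, -0.0205, 0.2019]
tool_rot: [-3.14, 0.004, 0.234]
contact_force: [0.0, -0.1, 0.3]
opening: 0.0717
[-140.89181745   35.76804149  187.90987646]
```

View pics/w1o.png

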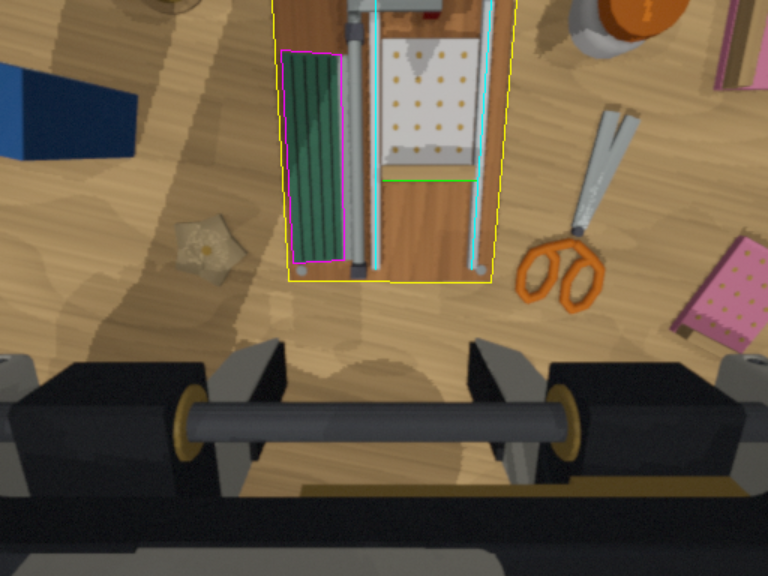

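```bash
python3 - <<'E'
from cell import robot
from h import *
J=np.load("J.npy");s=robot.observe()
print(s['time'],delta(s,J,-105,34,45))
E
```

```text
2.2 (array([ 3.57,  0.09, 14.43]), array([-0.02,  0.12,  0.02]))
```

```bash
python3 -m creep '[[[1.8,0,3.5,0,0,0,0.565],[3.6,0.1,7,0,0,0,0.565],[3.6,0.1,10,0,0,0,0.565],[3.6,0.1,12.5,0,0,0,0.565],[3.6,0.1,14.4,0,0,0,0.565],[3.6,0.1,14.4,0,0,0,0.565],[3.6,0.1,14.4,0,0,0,0.565]]]'
python3 - <<'E'
from cell import robot
from h import *
import cv2
J=np.load("J.npy");s=robot.observe();print(where(s,J),delta(s,J,-105,34,17.5))
cv2.imwrite("pics/w2.png",robot.read_camera("wrist")[:,:,::-1])
cv2.imwrite("pics/s2.png",cv2.resize(robot.read_camera("side")[140:275,200:380,::-1],None,fx=4,fy=4,interpolation=2))
E
```

```text
time: 2.9
tool_pos: [0.4489, -0.0145, 0.0603]
tool_rot: [3.141, 0.001, 0.232]
contact_force: [-0.8, 0.2, 0.3]
opening: 0.0721
[-104.12284215   33.11796037   46.3040534 ] (array([-0.08, -0.09,  2.88]), array([ 0.01,  0.06, -0.04]))
```

View pics/w2.png

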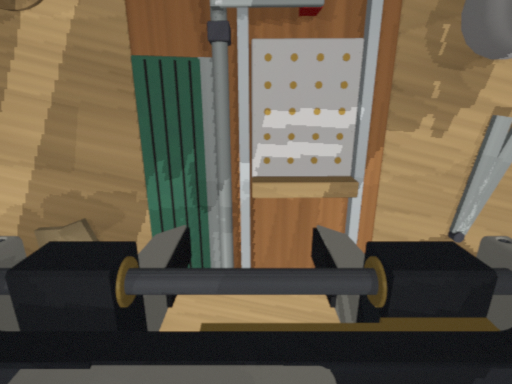

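View pics/s2.png

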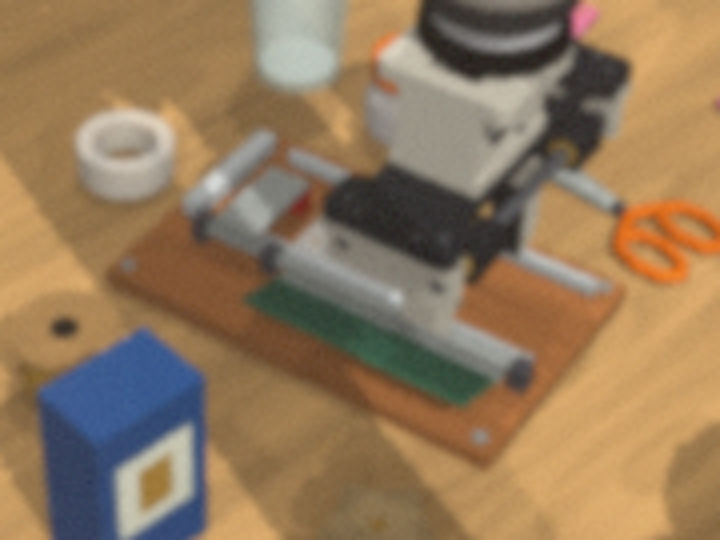

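```bash
python3 -m creep '[[[-0.1,-0.1,0.8,0,0,0,0.565],[-0.1,-0.1,1.4,0,0,0,0.565],[-0.1,-0.1,2.0,0,0,0,0.565],[-0.1,-0.1,2.4,0,0,0,0.565],[-0.1,-0.1,2.4,0,0,0,0.565]]]'
python3 - <<'E'
from cell import robot
from h import *
J=np.load("J.npy");s=robot.observe();print(where(s,J),delta(s,J,-105,34,17.5))
E
```

```text
time: 3.5
tool_pos: [0.448, -0.0135, 0.0365]
tool_rot: [3.141, 0.0, 0.233]
contact_force: [-0.5, 1.7, 5.9]
opening: 0.0722
[-104.76525545   34.34615999   22.46470266] (array([-0.02,  0.03,  0.5 ]), array([ 0.02,  0.  , -0.02]))
```

```bash
python3 -m creep '[[[0,0,0.2,0,0,0,0.565],[0,0,0.4,0,0,0,0.565],[0,0,0.5,0,0,0,0.565],[0,0,0.5,0,0,0,0.565]]]'
python3 - <<'E'
from cell import robot
from h import *
import cv2
J=np.load("J.npy");s=robot.observe();print(where(s,J),delta(s,J,-105,34,17.5))
cv2.imwrite("pics/w3.png",robot.read_camera("wrist")[:,:,::-1])
cv2.imwrite("pics/s3.png",cv2.resize(robot.read_camera("side")[140:275,200:380,::-1],None,fx=4,fy=4,interpolation=2))
E
```

```text
time: 3.9
tool_pos: [0.4481, -0.0137, 0.0321]
tool_rot: [3.141, -0.0, 0.233]
contact_force: [-2.7, -1.3, 14.2]
opening: 0.072
[-104.65733857   34.13839875   18.14821204] (array([-0.03,  0.01,  0.06]), array([ 0.05, -0.02, -0.  ]))
```

View pics/w3.png

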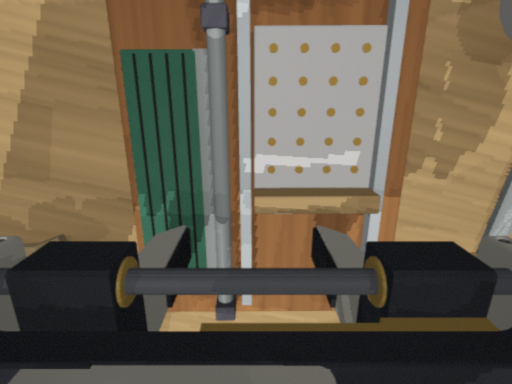

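View pics/s3.png

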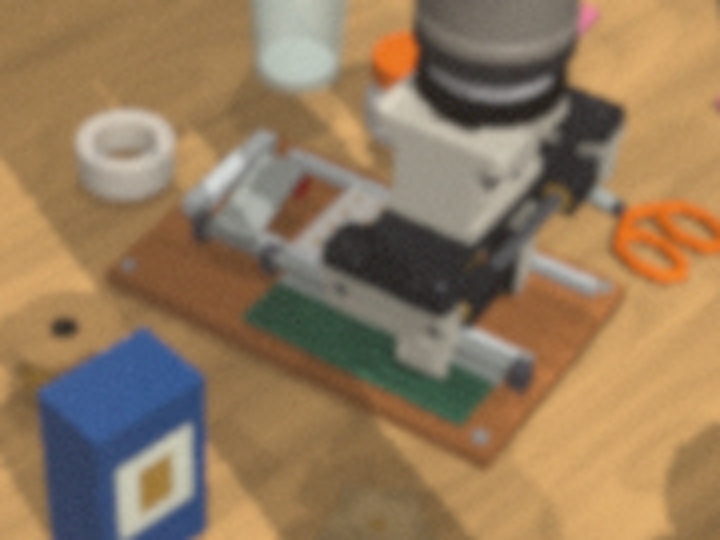

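```bash
python3 -m creep '[[[0.5,0,0.05,0,0,0,0.565],[1.2,0,0.05,0,0,0,0.565],[1.9,0,0.05,0,0,0,0.565],[2.6,0,0.05,0,0,0,0.565],[3.3,0,0.05,0,0,0,0.565],[4.0,0,0.05,0,0,0,0.565],[4.0,0,0.05,0,0,0,0.565]]]'
python3 - <<'E'
from cell import robot
from h import *
import cv2
J=np.load("J.npy");s=robot.observe();print(where(s,J),delta(s,J,-29.5,34,17.5))
cv2.imwrite("pics/w4.png",robot.read_camera("wrist")[:,:,::-1])
cv2.imwrite("pics/s4.png",cv2.resize(robot.read_camera("side")[140:275,200:380,::-1],None,fx=4,fy=4,interpolation=2))
E
```

```text
time: 4.7
tool_pos: [0.4847, -0.0042, 0.0319]
tool_rot: [-3.141, 0.005, 0.234]
contact_force: [-8.5, -1.5, 14.9]
opening: 0.0717
[-66.87843025  34.88841986  17.85013147] (array([3.74, 0.09, 0.01]), array([-0.04,  0.31,  0.09]))
```

View pics/w4.png

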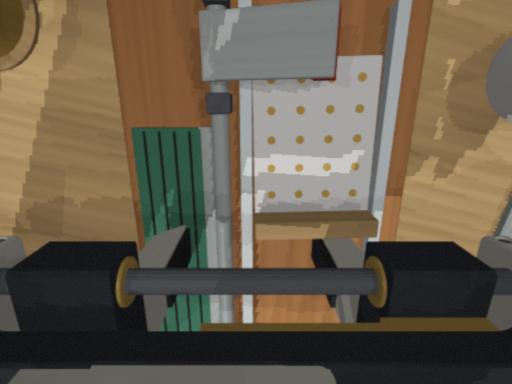

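View pics/s4.png

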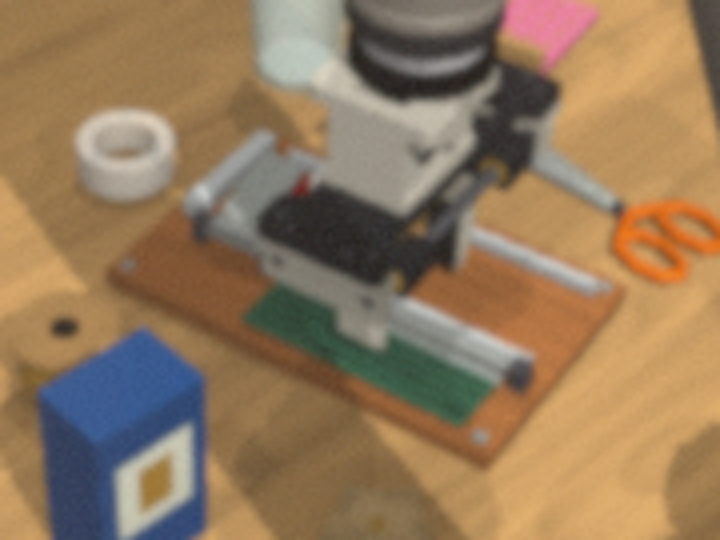

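```bash
python3 -m creep '[[[0.6,0,0.05,0,0,0,0.565],[1.2,0,0.05,0,0,0,0.565],[1.8,0.05,0.05,0,0,0,0.565],[2.4,0.1,0.05,0,0,0,0.565],[3.0,0.1,0.05,0,0,0,0.565],[3.5,0.1,0.05,0,0,0,0.565],[3.5,0.1,0.05,0,0,0,0.565]]]'
python3 - <<'E'
from cell import robot
from h import *
import cv2
J=np.load("J.npy");s=robot.observe();print(where(s,J),delta(s,J,-29.5,34,17.5))
cv2.imwrite("pics/w5.png",robot.read_camera("wrist")[:,:,::-1])
E
```

```text
time: 5.5
tool_pos: [0.5154, 0.0028, 0.0317]
tool_rot: [-3.139, 0.013, 0.236]
contact_force: [-12.9, -3.7, 20.9]
opening: 0.0715
[-35.39050617  34.6482095   17.68358782] (array([0.59, 0.07, 0.01]), array([-0.13,  0.75,  0.19]))
```

View pics/w5.png

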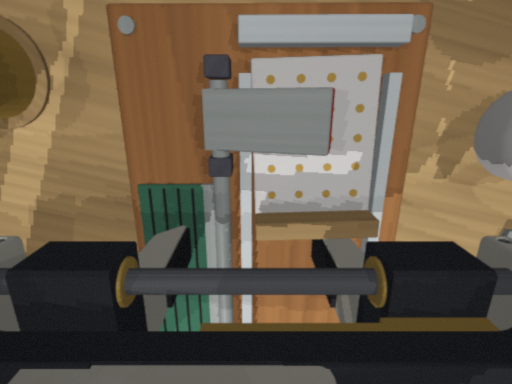

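```bash
python3 -m creep '[[[0.3,0,0,0,0.4,0,0.565],[0.6,0,0,0,0.4,0,0.565],[0.8,0,0,0,0.4,0,0.565],[1.0,0,0,0,0.4,0,0.565],[1.0,0,0,0,0.4,0,0.565]]]'
python3 - <<'E'
from cell import robot
from h import *
import cv2
J=np.load("J.npy");s=robot.observe();print(where(s,J),delta(s,J,-29.5,34,17.5))
cv2.imwrite("pics/w6.png",cv2.resize(robot.read_camera("wrist")[0:260,100:450,::-1],None,fx=2.2,fy=2.2,interpolation=2))
E
```

```text
time: 6.05
tool_pos: [0.5196, 0.0042, 0.0318]
tool_rot: [-3.137, 0.018, 0.237]
contact_force: [-20.5, -7.9, 23.6]
opening: 0.0719
[-30.9835924   35.05250829  17.79072105] (array([0.15, 0.11, 0.03]), array([-0.24,  1.04,  0.25]))
```

View pics/w6.png

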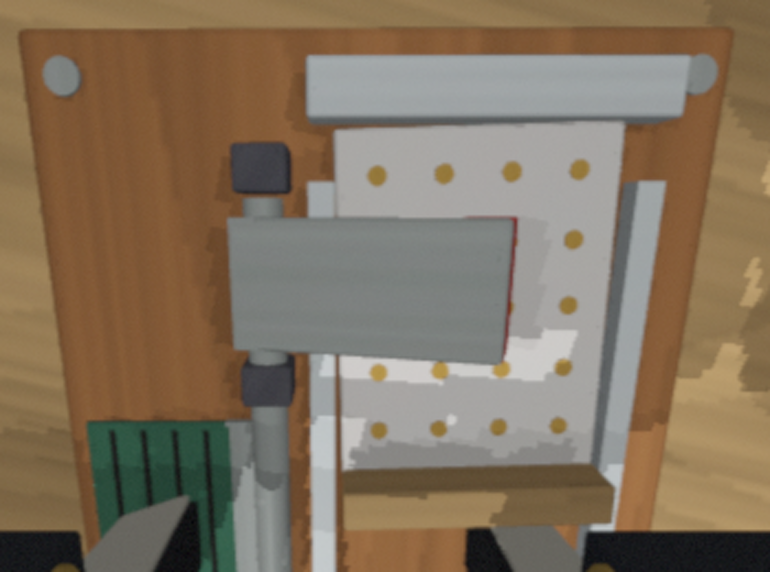

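```bash
python3 -m creep '[[[-0.4,0,0.05,0,0.6,0.2,0.565],[-0.6,-0.4,0.05,0,1,0.2,0.565],[-0.6,-0.8,0.05,0,1,0.2,0.4],[-0.6,-1.1,0.05,0,1,0.2,0.2],[-0.6,-1.1,0.05,0,1,0.2,0],[-0.6,-1.1,0.05,0,1,0.2,0],[-0.6,-1.1,0.05,0,1,0.2,0]]]'
python3 - <<'E'
from cell import robot
from h import *
import cv2
J=np.load("J.npy");s=robot.observe();print(where(s,J),delta(s,J,-29.5,46.5,17.5))
cv2.imwrite("pics/w7.png",robot.read_camera("wrist")[:,:,::-1])
E
```

```text
time: 6.8
tool_pos: [0.5124, 0.015, 0.0326]
tool_rot: [-3.136, -0.003, 0.233]
contact_force: [1.0, 9.9, 12.1]
opening: 0.046
[-35.52726402  47.17249681  18.64993401] (array([0.6 , 0.07, 0.12]), array([-0.31, -0.17, -0.01]))
```

View pics/w7.png

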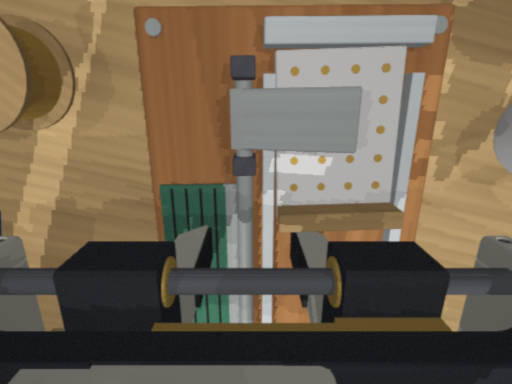

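```bash
python3 -m creep '[[[0.2,0,0.12,0,0,0,0],[0.4,0,0.12,0,0,0,0],[0.6,0,0.12,0,0,0,0],[0.8,0,0.12,0,0,0,0],[1.0,0,0.12,0,0,0,0],[1.1,0,0.12,0,0,0,0],[1.1,0,0.12,0,0,0,0]]]'
python3 - <<'E'
from cell import robot
from h import *
import cv2
J=np.load("J.npy");s=robot.observe();print(where(s,J),delta(s,J,-29.5,46.5,17.5))
cv2.imwrite("pics/w8.png",cv2.resize(robot.read_camera("wrist")[0:260,100:450,::-1],None,fx=2.2,fy=2.2,interpolation=2))
E
```

```text
time: 7.55
tool_pos: [0.5161, 0.0166, 0.0316]
tool_rot: [-3.134, 0.012, 0.234]
contact_force: [-24.6, -8.6, 28.7]
opening: 0.0458
[-31.49054388  47.93387711  17.64132764] (array([0.2 , 0.14, 0.01]), array([-0.46,  0.7 ,  0.07]))
```

View pics/w8.png

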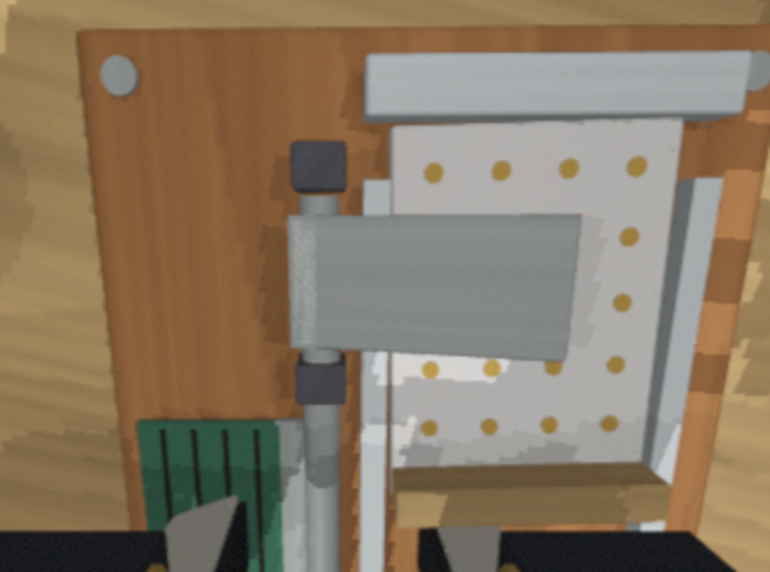

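```bash
python3 -m creep '[[[0.4,0,-0.02,0,0.6,0,0],[0.8,0,-0.02,0,0.8,0,0],[1.2,0,-0.02,0,1,0,0],[1.4,0,-0.02,0,1,0,0],[1.4,0,-0.02,0,1,0,0],[1.4,0,-0.02,0,1,0,0]]]'
python3 - <<'E'
from cell import robot
from h import *
import cv2
J=np.load("J.npy");s=robot.observe();print(where(s,J),delta(s,J,-29.5,46.5,17.5))
im=robot.read_camera("wrist")[:,:,::-1].copy();p=robot.camera_params("wrist")
cv2.imwrite("pics/w9.png",cv2.resize(im[0:260,100:450],None,fx=2.2,fy=2.2,interpolation=2))
print(proj(p,jw(J,[(70,40,24),(70,-40,24),(70,32,20),(70,-32,20),(-20,32,36),(-20,-32,36)])).round(1))
E
```

```text
time: 8.2
tool_pos: [0.5168, 0.0177, 0.0318]
tool_rot: [-3.129, 0.023, 0.234]
contact_force: [-44.4, -17.9, 45.5]
opening: 0.0461
[-30.61779182  48.82657442  17.78266231] (array([0.11, 0.23, 0.02]), array([-0.71,  1.3 ,  0.06]))
[[269.8  54.2]
 [443.3  54.3]
 [286.2  55.2]
 [421.2  55.4]
 [282.3 240.2]
 [405.5 241.2]]
```

View pics/w9.png

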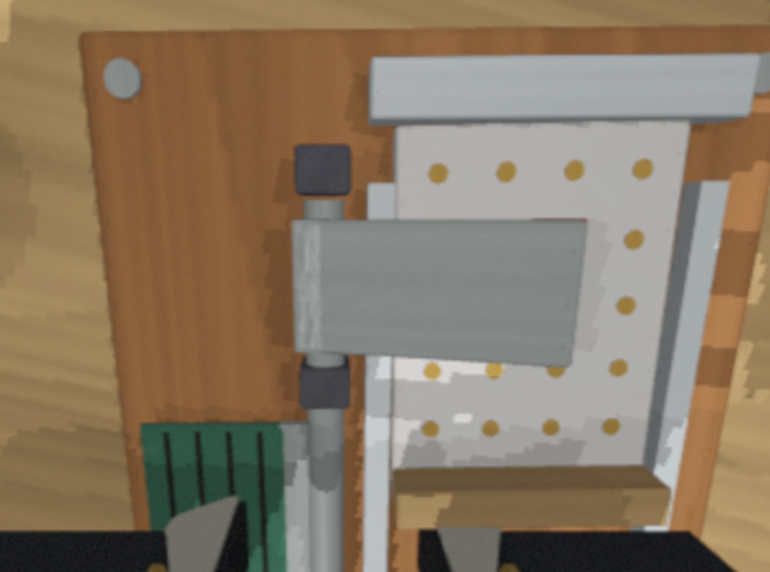

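```bash
python3 -m creep '[[[-0.2,0.1,0,0,1.0,0,0],[-0.5,0.2,0,-0.3,1.3,0,0],[-0.7,0.2,0,-0.5,1.3,0,0],[-0.7,0.2,0,-0.5,1.3,0,0]]]'
python3 - <<'E'
from cell import robot
from h import *
import cv2
J=np.load("J.npy");s=robot.observe();print(where(s,J),delta(s,J,-29.5,46.5,17.5))
im=robot.read_camera("wrist")[:,:,::-1].copy();p=robot.camera_params("wrist")
cv2.imwrite("pics/w10.png",cv2.resize(im[0:260,100:450],None,fx=2.2,fy=2.2,interpolation=2))
print((proj(p,jw(J,[(70,32,20),(70,-32,20),(-20,32,36),(-20,-32,36)]))-[100,0])*2.2)
E
```

```text
time: 8.65
tool_pos: [0.5132, 0.0147, 0.0337]
tool_rot: [-3.139, -0.007, 0.233]
contact_force: [2.3, 4.8, 10.3]
opening: 0.0461
[-34.83969918  46.7606855   19.70076361] (array([0.53, 0.03, 0.22]), array([-0.15, -0.4 ,  0.  ]))
[[397.45270053 105.65542827]
 [685.51892402 106.05416666]
 [392.08974377 507.39855342]
 [660.12659606 508.11358355]]
```

View pics/w10.png

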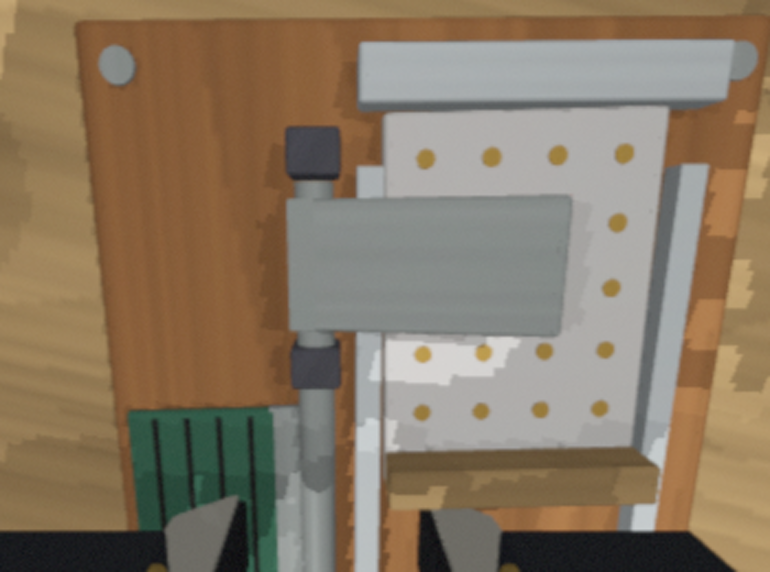

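```bash
cat > dots.py <<'E'
import numpy as np,cv2
from h import *
def dots(im_bgr,p,J):
    hsv=cv2.cvtColor(cv2.resize(im_bgr,None,fx=3,fy=3,interpolation=cv2.INTER_CUBIC),cv2.COLOR_BGR2HSV)
    m=cv2.inRange(hsv,(15,100,80),(30,255,255))
    q=((proj(p,jw(J,[(75,34,20),(75,-34,20),(-15,-30,20),(-15,30,20)]))+.5)*3).astype(int)
    k=np.zeros_like(m);cv2.fillPoly(k,[q],255);m&=k
    n,l,st,c=cv2.connectedComponentsWithStats(m)
    o=-p["R"].T@p["t"];out=[]
    for i in range(1,n):
        if 40<st[i,4]<400:
            px=(c[i]+.5)/3-.5
            r=p["R"].T@(np.linalg.inv(p["camera_matrix"])@[*px,1]);w=o+r*(.020-o[2])/r[2]
            out.append([*where({'tool_pos':w},J)[:2],st[i,4]])
    return np.array(out)
E
python3 - <<'E'
from cell import robot
from dots import *
J=np.load("J.npy");p=robot.camera_params("wrist")
im=robot.read_camera("wrist")[:,:,::-1].copy();cv2.imwrite("pics/w11.png",im)
d=dots(im,p,J);print(d.round(1))
o=-p["R"].T@p["t"]
g=cv2.cvtColor(im,cv2.COLOR_BGR2GRAY).astype(float)
# columns: edges at stop / panel front
for c in (280,300,320,340,360,380,400):
    print(c,g[15:62,c].astype(int).tolist())
for y in(38,20,0,-20,-38):print(y,proj(p,jw(J,[(70,y,24),(70,y,20),(82,y,24),(70,y,12)])).round(1).tolist())
E
```

```text
[[ 30.4 -20.4 377. ]
 [ 15.4 -20.8 341. ]
 [ 15.   -5.8 340. ]
 [ 14.6   9.2 312. ]
 [ 14.2  24.2 310. ]
 [  0.4 -21.2 309. ]
 [ -0.   -6.2 315. ]
 [ -0.4   8.8 291. ]
 [ -0.9  23.8 300. ]]
280 [104, 104, 103, 112, 153, 173, 175, 175, 175, 173, 174, 173, 173, 173, 173, 175, 174, 175, 175, 175, 174, 175, 173, 172, 174, 172, 172, 173, 173, 169, 153, 124, 101, 95, 94, 103, 150, 168, 175, 175, 176, 175, 176, 175, 175, 176, 176]
300 [110, 109, 110, 116, 156, 173, 176, 175, 174, 172, 171, 173, 171, 171, 173, 173, 173, 174, 174, 175, 174, 173, 172, 170, 171, 173, 172, 172, 172, 166, 149, 116, 95, 92, 97, 112, 157, 173, 176, 175, 175, 175, 175, 175, 175, 175, 175]
320 [108, 106, 110, 125, 158, 172, 175, 173, 172, 173, 171, 171, 170, 170, 171, 172, 172, 172, 174, 173, 173, 172, 171, 170, 170, 171, 170, 171, 169, 163, 144, 112, 95, 95, 105, 155, 171, 174, 175, 175, 175, 175, 175, 176, 173, 174, 176]
340 [99, 102, 103, 130, 162, 173, 173, 173, 170, 170, 170, 169, 169, 169, 170, 171, 172, 172, 172, 172, 172, 171, 170, 169, 169, 168, 170, 170, 171, 160, 141, 107, 93, 97, 122, 159, 173, 176, 174, 
[... 375 characters left out ...]
0, 170, 169, 169, 168, 167, 165, 166, 166, 167, 167, 153, 130, 103, 96, 123, 147, 168, 173, 173, 174, 172, 172, 173, 173, 172, 173, 173, 173]
400 [97, 98, 109, 155, 168, 170, 169, 168, 167, 167, 166, 166, 165, 166, 169, 168, 168, 169, 169, 169, 168, 167, 166, 165, 165, 166, 165, 165, 164, 151, 128, 102, 103, 141, 167, 172, 172, 173, 172, 172, 172, 172, 174, 173, 173, 172, 166]
38 [[268.9, 46.5], [268.4, 48.0], [269.4, 18.1], [267.6, 50.8]]
20 [[306.7, 46.6], [305.2, 48.1], [308.1, 18.1], [302.5, 50.8]]
0 [[348.7, 46.6], [346.1, 48.1], [351.2, 18.2], [341.3, 50.9]]
-20 [[390.7, 46.7], [387.0, 48.2], [394.3, 18.2], [380.2, 50.9]]
-38 [[428.6, 46.7], [423.9, 48.2], [433.2, 18.3], [415.2, 51.0]]
```

```bash
python3 -m creep '[[[0.2,0,0.15,0,0,0,0],[0.5,0,0.15,0,0,0,0],[0.9,0,0.12,0,0,0,0],[1.3,0,0.1,0,0,0,0],[1.7,0,0.1,0,0.3,0,0],[1.9,0,0.1,0,0.3,0,0],[1.9,0,0.1,0,0.3,0,0],[1.9,0,0.1,0,0.3,0,0]]]'
python3 - <<'E'
from cell import robot
from dots import *
J=np.load("J.npy");p=robot.camera_params("wrist");s=robot.observe();print(where(s,J),delta(s,J,-29.5,46.5,17.5))
im=robot.read_camera("wrist")[:,:,::-1].copy();cv2.imwrite("pics/w12.png",im)
d=dots(im,p,J);print(d.round(1).tolist())
E
```

```text
time: 9.55
tool_pos: [0.5173, 0.0169, 0.0325]
tool_rot: [-3.134, 0.019, 0.233]
contact_force: [-48.0, -19.1, 47.8]
opening: 0.0458
[-30.29730515  47.92238991  18.48696669] (array([0.08, 0.14, 0.1 ]), array([-0.46,  1.1 , -0.  ]))
[[30.7, -20.1, 378.0], [15.7, -20.4, 342.0], [14.9, 24.6, 319.0], [15.2, 9.6, 344.0], [15.0, -5.4, 247.0], [0.4, -5.7, 318.0], [0.7, -20.7, 308.0], [-0.1, 24.4, 296.0], [0.1, 9.4, 305.0]]
```

```bash
python3 - <<'E'
import cv2,numpy as np
for n in("w11","w12"):
    g=cv2.cvtColor(cv2.imread(f"pics/{n}.png"),cv2.COLOR_BGR2GRAY).astype(float)
    r=[]
    for c in range(278,412,6):
        col=g[20:75,c-1:c+2].mean(1)
        i=np.where(col<135)[0]; a,b=i[0],i[-1] if len(i)<15 else i[np.where(np.diff(i)>1)[0][0]] if (np.diff(i)>1).any() else i[-1]
        f=lambda k:k+(col[k]-135)/(col[k]-col[k+1])
        r.append((c,20+f(a-1),20+f(b)))
    r=np.array(r);print(n,np.polyfit(r[:,0],r[:,1],1),np.polyfit(r[:,0],r[:,2],1),(r[:,2]-r[:,1]).round(1))
E
python3 - <<'E'
import cv2
im=cv2.imread("pics/w12.png");cv2.imwrite("pics/w12c.png",cv2.resize(im[0:130,230:450],None,fx=3.6,fy=3.6,interpolation=2))
E
```

```text
Traceback (most recent call last):
IndexError: index 55 is out of bounds for axis 0 with size 55
```

View pics/w12c.png

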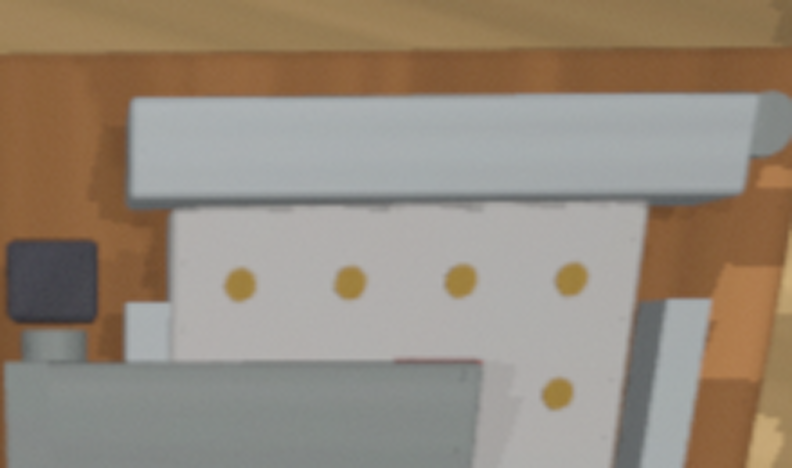

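```bash
python3 -m creep '[[[-0.3,0,0,0,0,0,0],[-0.6,0,0,0,0,0,0],[-0.6,0,0,0,0,0,0]]]'
python3 - <<'E'
from cell import robot
from dots import *
J=np.load("J.npy");p=robot.camera_params("wrist");s=robot.observe();print(where(s,J),delta(s,J,-29.5,46.5,17.5))
im=robot.read_camera("wrist")[:,:,::-1].copy();cv2.imwrite("pics/w13.png",im)
d=dots(im,p,J);print(d.round(1).tolist())
cv2.imwrite("pics/w13c.png",cv2.resize(im[0:150,230:450],None,fx=3.6,fy=3.6,interpolation=2))
E
```

```text
time: 9.9
tool_pos: [0.5132, 0.0153, 0.0341]
tool_rot: [-3.135, 0.014, 0.232]
contact_force: [1.0, 0.6, 10.4]
opening: 0.0459
[-34.66436473  47.28586587  20.13697703] (array([0.52, 0.08, 0.26]), array([-0.38,  0.83, -0.05]))
[[30.4, -20.2, 385.0], [15.4, -20.5, 340.0], [15.2, -5.5, 346.0], [14.6, 24.6, 303.0], [14.9, 9.6, 311.0], [0.4, -20.7, 309.0], [0.2, -5.7, 305.0], [-0.4, 24.3, 300.0], [-0.1, 9.2, 297.0]]
```

View pics/w13c.png

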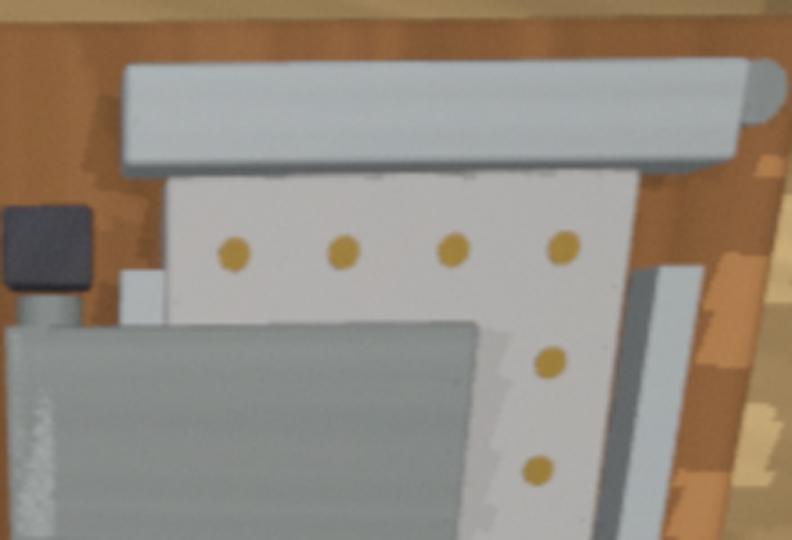

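```bash
python3 -m creep '[[[-0.1,0,-0.5,0,0,0,0],[-0.1,0,-1.0,0,0,0,0],[-0.1,0,-1.7,0,0,0,0],[-0.1,0,-3,0,0,0,0],[-0.1,0,-5,0,0,0,0],[-0.1,0,-7,0,0,0,0],[-1,0,-9,0,0,0,0],[-2,0,-11,0,0,0,0]]]'
python3 - <<'E'
from cell import robot
from dots import *
J=np.load("J.npy");p=robot.camera_params("wrist");s=robot.observe();print(where(s,J),s['contact_force'])
im=robot.read_camera("wrist")[:,:,::-1].copy();cv2.imwrite("pics/w14.png",im)
d=dots(im,p,J);print(d.round(1).tolist())
cv2.imwrite("pics/w14c.png",cv2.resize(im[0:240,150:450],None,fx=2.5,fy=2.5,interpolation=2))
cv2.imwrite("pics/s14.png",cv2.resize(robot.read_camera("side")[140:275,200:380,::-1],None,fx=4,fy=4,interpolation=2))
E
```

```text
time: 10.75
tool_pos: [0.4951, 0.0104, 0.1451]
tool_rot: [-3.135, 0.015, 0.233]
contact_force: [-0.8, 0.1, 0.4]
opening: 0.0458
[-53.40755524  46.6969355  131.07060186] [-0.7636301   0.05297194  0.37788159]
[[60.3, -19.5, 115.0], [59.7, 10.4, 127.0], [60.1, -4.5, 130.0], [59.5, 25.4, 129.0], [45.3, -19.9, 115.0], [30.2, -20.2, 107.0], [15.1, -5.4, 92.0], [15.3, -20.5, 94.0], [14.5, 24.6, 86.0], [14.7, 9.6, 92.0], [0.1, -5.6, 87.0], [0.3, -20.7, 94.0], [-0.6, 24.3, 85.0], [-0.3, 9.4, 93.0]]
```

View pics/w14c.png

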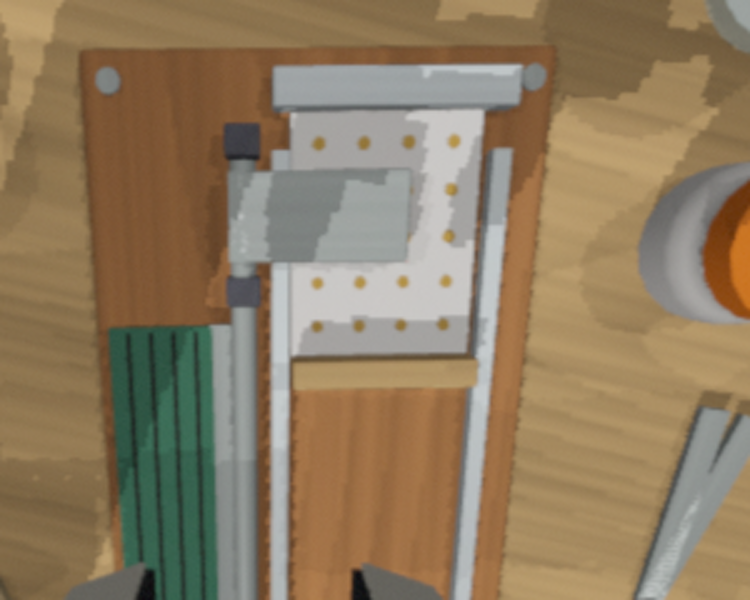

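View pics/s14.png

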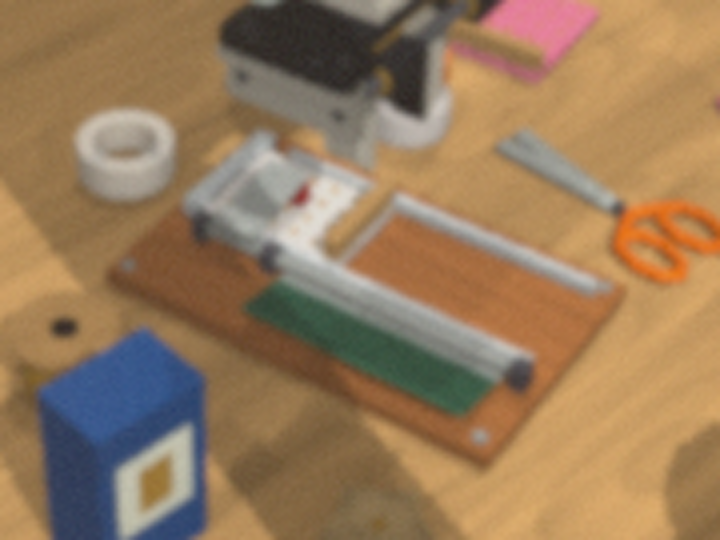

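```bash
python3 - <<'E'
from cell import robot
print(robot.observe()['time'],robot.hand_in())
E
```

```text
the job is handed in; nothing more can be done
10.85 None
```

The white gold-dotted panel is home against the end stop with the clip closed on it. I handed the job in at 10.85 s with the gripper clear of everything. `hand_in()` gives no verdict, so this rests on my own checks.

**What I did:** One fingertip held the green plate fully down, with its tip about 18 mm above the table. The other fingertip pushed the rear batten along the track and under the raised foot. The first push left the panel turned slightly, with one front corner a millimetre or two short of the stop. I backed off a few millimetres, moved the pushing finger to the short side and pushed again twice, keeping the plate held. I then backed off and lifted straight up to let the clip close.

**Last checks:**
- **Position:** the gold dots put the panel's origin at about jig x +25, which is home, and nothing moved when I released the plate.
- **Clip:** the last pictures show the foot down on the panel and the plate risen part-way.
- **Forces:** contact force at the end was about zero. The highest wrist force I read was about 70 N, during the last push.
- **Other things:** nothing I could see in the last pictures had moved.

**Not perfect:**
- **Turn:** the panel still sits turned by roughly 0.01 rad, so one front corner may be up to about 0.6 mm off the stop.
- **Plate height:** while backing off before the lift, the pressing finger rose about 2 mm. It still pressed the plate with about 10 N, and the panel was already home.

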